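# Dial open the lock box of reference standards

### The arm

A 6-joint arm with a two-finger parallel gripper is mounted at the origin on a cart in front of the work surface, level with it; the furniture and walls round the work are solid. World frame = base frame: x ahead of the robot, y to its left, z up, the work surface at z = 0. Lengths are in m, angles in rad, forces in N, time in s.
With the tool pointing down it reaches from about 0.35 to 0.975 m from the base axis. Payload 17.4 kg.
Tool frame: the origin (TCP) lies on the centre line of the jaws, within the pads' length; the fingertips stand 11 mm ahead of it and the grasp point (between the pads) lies 8 mm behind it; z points along the fingers, y is the line along which they close (so a half turn about z gives the same grasp; the last joint's range is limited). The gripper opens to 85 mm and grips with 20 to 120 N. Pads are 22 mm wide; open, the fingers measure 114 mm over their backs; the gripper's body (76 mm by 85 mm) begins 54 mm behind the grasp point. The pads swing forward as they close: fully open they stand 13 mm farther back than shut.
Start: joints at [1.167, 0.116, 1.442, -0, 1.584, -0.038], TCP at [0.241, 0.63, 0.242] pointing down, gripper open.
Joint ranges: [-2.83, 2.83], [-0.83, 2.19], [0.07, 2.5], [-1.14, 4.28], [0.01, 3], [-2.97, 2.97]. Speed limits (rad/s): [1.89, 1.89, 2.22, 3.14, 3.14, 3.14].

### API

Orientations are given as a unit quaternion [w, x, y, z].
In Python, from workcell import robot, cams gives the robot as it stands.
- The arm moves only by the tool arm_command, never from a script. Its argument "increments" is a list of rows, each a list of 7 numbers: the closure in counts, from 0 (fully open) to 255 (shut), then the shift along the world's x, y, z in mm, then the turn, a rotation vector about the world's x, y, z in degrees. A call has 1 to 12 rows; each row shifts and turns the commanded pose from where the row before left it; what a row does not reach is not made up. A row lasts 1/8 s, in which the tool goes at most 62.5 mm and 10.7 degrees, less where a joint would pass 70% of its speed; a pose out of reach is approached as far as the arm can. A call with a gripper value outside its range is refused whole. The fingers move at their own pace and stop on an object; "newtons" is the grip in N (left out, the last holds). Time passes only in rows, so rows that do not move let the fingers close. It gives the time, the measured TCP pose, the force, the opening and the grip force at its end, in the units of the state.
- robot.observe(): the state, without advancing time (a new reading comes with each control period).
- cams.read_camera(name): name is "scene" or "top"; returns a dict with "frame" (384x512x3 uint8, red, green, blue), "range_z" (384x512 float32, m along the optical axis (not along the pixel's ray), 0 where there is no reading), "vfov" (degrees; the focal length in pixels is half the picture's height over the tangent of half this angle, whatever the lens; pixels are square), "cx", "cy" (the principal point, pixels), "distortion" ([k1, k2, p1, p2, k3] as OpenCV has them; the pictures are not rectified), "T" (4x4, takes a point from camera to world coordinates). Camera axes: x right, y down, z forward; pixel columns grow to the right and rows downward; lengths in m; the calibration is good to about 2 mm. A picture is of the moment at which its call begins.
- robot.finish_job(): hands the job in; it is judged then, once.
The state is a dict: "clock": time; "joint_pos": joint angles; "joint_vel": joint speeds; "effort": joint torques, N m; "tool_pos": TCP position; "ee_rot": TCP orientation; "force": force on the tool from outside, world axes, zero at the start; "torque": the same for the moment, N m; "opening": finger opening in m; "grasp_force": force on a finger pad.
Only numpy, scipy, OpenCV 4.12 (cv2) and the standard library are available. Lean on these libraries where they do the work, as an engineer would, in place of code of your own. Each camera call takes 0.05 s, during which the arm holds its last target. There are 200 camera calls.

### The job

Open the lock box of reference standards: roll its three number wheels to 4-7-2, read from left to right, pull the latch tab on its deck fully back toward the front of the box, then raise the lid by its handle until it stands well open (60 degrees or more) and let go. Press the wheels only gently and never force the latch against wheels that are not set, and leave the other things on the bench where they are.

Things in the scene. Friction and masses are not known exactly. Their poses are not given: they have to be found in the camera images.
- lock_box: grey steel box screwed to the bench, 200 mm deep (its x), 240 wide (its y), 90 high; origin: centre of its underside; front faces its -x (toward the robot). The front 70 mm of its top is the lock deck, 90 mm up: three number wheels in a row and, right of them, a dark latch tab. The lid covers the rest, flush with the deck; contents under it
- wheel_1 (a joint): left number wheel (at the box's +y): white rim 28 mm in radius, 16 wide, black numerals 0 to 9, axle along the box's y, 65 mm in front of the box's centre; wheels are 42 mm apart and stand 9 mm above the deck. Turns endlessly. Value in rad: number n is at the index at n x 0.6283 (give or take whole turns); grows as the top of the rim is rolled toward the lid (+x)
- wheel_2 (a joint): middle number wheel, built like wheel_1. A wheel clicks into each number: breaking out of one takes about 3 N along the rim, a number is 17.6 mm of rim travel, and within about a third of a number from the next it falls into it by itself when let go
- wheel_3 (a joint): right number wheel, built like wheel_1. The rims are smooth and rigid: fingertips laid flat on top drive them by friction, without slip at about 7 to 12 N of press; made for a light thumb, they bear no more than 20 N
- index_1 (a point): highest point of wheel_1's rim, between the two white index lines on the deck; fixed to the box, its axes parallel to the box's; here a number counts as set
- index_2 (a point): the same for wheel_2
- index_3 (a point): the same for wheel_3
- code_1 (a point): centre of the numeral 4 on wheel_1's rim; turns with the wheel
- code_2 (a point): centre of the numeral 7 on wheel_2's rim; turns with the wheel
- code_3 (a point): centre of the numeral 2 on wheel_3's rim; turns with the wheel
- latch (a joint): latch slide in m: 0 home (lid locked), 0.016 fully pulled toward the front of the box (-x of the box). About 2 N of friction, stays where it is left. Three pins in it enter notches in the wheels, so it stops after 1.5 mm unless all three numbers are set; an unset wheel bears at most 20 N of it
- tab_grip (a point): middle of the upright latch tab, 17 mm above the deck: tab 10 mm thick along the box's x, 20 mm wide along its y, its top 27 mm above the deck; moves with the latch, axes parallel to the box's
- lid (a joint): lid angle in rad: 0 shut, grows as the front edge rises, stop at 1.75. Hooked shut (2 mm of play) while the latch is home. A stiff friction hinge holds it wherever it is left; lifting at the handle takes about 6 N
- handle (a point): middle of the lid's steel handle: round bar 10 mm thick, 80 mm long along the box's y, 30 mm above the lid's top, 108 mm in front of the hinge line; turns with the lid, axes parallel to the box's when shut
- lid_hinge (a point): middle of the lid's hinge line along the box's y, at its rear top edge, 86 mm above the bench; fixed to the box, axes parallel to the box's
- usb_stick: memory stick in front of the box, 18 x 53 x 8 mm, bystander
- union_fitting: brass tube fitting in front of the box, 22 x 67 x 19 mm, bystander
- septa_tin: round tin right of the box, 65 mm across, 26 mm high, bystander
- flow_meter: hand-held meter on the left, 133 x 62 x 35 mm, bystander
- notebook: pocket notebook on the left, 145 x 99 x 15 mm, bystander
- ballpoint: pen on the left, 138 mm long, bystander
- tweezers: steel tweezers on the left, 122 mm long, bystander
- bottle_amber: brown reagent bottle at the left rear, 62 mm across, 125 mm high, bystander

How it is judged:
On the way, in this order (a step that is already met when the one before it is completed fails the run):
1. the three wheels show 4-7-2 at the index lines, latch and lid still home (distance between code_1 and index_1 below 0.006 m and distance between code_2 and index_2 below 0.006 m and distance between code_3 and index_3 below 0.006 m and value of joint latch below 0.005 m and value of joint lid below 0.06 rad), for 0.2 s.
2. the latch is pulled fully back, lid still down (value of joint latch above 0.013 m and value of joint lid below 0.06 rad), for 0.2 s.
At the end, for the whole second after the job is handed in: the lid stands open by itself at more than 1.0 rad (57 degrees) and still, the latch is back by more than 12 mm of its 16, and the wheels still show 4-7-2 within 6 mm of the index lines (value of joint lid above 1 rad and velocity of joint lid between -0.05 and 0.05 rad/s and value of joint latch above 0.012 m and distance between code_1 and index_1 below 0.006 m and distance between code_2 and index_2 below 0.006 m and distance between code_3 and index_3 below 0.006 m); the robot touches nothing.
It fails at once if a number wheel is pressed with more than 22 N (contact force between any of the arm, the fingers and wheel_1 above 22 N or contact force between any of the arm, the fingers and wheel_2 above 22 N or contact force between any of the arm, the fingers and wheel_3 above 22 N).
It fails at once if the latch is forced against an unset wheel with more than 20 N (contact force between latch and wheel_1 above 20 N or contact force between latch and wheel_2 above 20 N or contact force between latch and wheel_3 above 20 N).
It fails at once if the locked lid is forced up against the latch with more than 25 N (contact force between latch and lid above 25 N).
It fails at once if a bystander is moved by more than 20 mm (distance of any of usb_stick, union_fitting, septa_tin, flow_meter, notebook, ballpoint, tweezers, bottle_amber from where it was at the start of the episode above 0.02 m).
It also fails if it takes over 72 s, if anything falls off the work surface, if the arm or the gripper's body presses on something with over 40 N, if the wrist force passes 120 N, or if a joint passes its speed limit or range.

## Working session

There is one attempt and no reset: what is moved stays moved. The work goes in short steps, Python scripts to look and compute and a tool call to move; the robot and the scene stay as the last step left them, time stands still between calls to the robot, and variables do not carry over. Pictures are saved under pics/ and viewed, at most 10 in all, crops included, and the job is handed in when it is done.

Besides the shell and the picture viewer there is one more tool, called after "Emit:" by a JSON object that holds its "op" and its "data". arm_command: Moves the arm, as the interface text tells. Its arguments: {"type":"object","properties":{"increments":{"type":"array"},"newtons":{"type":"number"}},"required":["increments"]}

```bash
mkdir -p pics; ls
cat > h.py <<'E'
import numpy as np, cv2
from workcell import robot, cams
def K(c):
    f=c["frame"].shape[0]/2/np.tan(np.radians(c["vfov"])/2)
    return np.array([[f,0,c["cx"]],[0,f,c["cy"]],[0,0,1.]]),np.array(c["distortion"],float)
def rays(c,uv):
    k,d=K(c); p=cv2.undistortPoints(np.array(uv,float).reshape(-1,1,2),k,d).reshape(-1,2)
    return np.c_[p,np.ones(len(p))]
def plane(c,uv,z):
    T=np.array(c["T"]); r=rays(c,uv)@T[:3,:3].T; o=T[:3,3]
    return o+r*((z-o[2])/r[:,2])[:,None]
def depthpts(c,uv):
    T=np.array(c["T"]); uv=np.array(uv); z=c["range_z"][uv[:,1].astype(int),uv[:,0].astype(int)]
    return (rays(c,uv)*z[:,None])@T[:3,:3].T+T[:3,3]
def proj(c,P):
    T=np.array(c["T"]); k,d=K(c); R=T[:3,:3].T
    return cv2.projectPoints(np.array(P,float).reshape(-1,1,3),cv2.Rodrigues(R)[0],-R@T[:3,3],k,d)[0].reshape(-1,2)
E
python3 - <<'E'
from h import *
import pickle
d={n:cams.read_camera(n) for n in("scene","top")}
pickle.dump(d,open('c0.pkl','wb'))
for n,c in d.items(): print(n,c["vfov"],c["distortion"],np.round(c["T"],3).tolist())
cv2.imwrite('pics/a.png',cv2.resize(np.vstack([c["frame"] for c in d.values()])[:,:,::-1],None,fx=.78,fy=.78))
print(robot.observe())
E
```

```text
pics
scene 53.90464901991565 [-0.02811179  0.          0.          0.          0.        ] [[0.764, -0.291, 0.575, 0.019], [-0.644, -0.317, 0.696, -0.581], [-0.02, -0.903, -0.43, 0.472], [0.0, 0.0, 0.0, 1.0]]
top 43.53545677117688 [0.06153743 0.         0.         0.         0.        ] [[0.026, -0.993, 0.117, 0.397], [-0.999, -0.023, 0.028, 0.01], [-0.025, -0.118, -0.993, 1.205], [0.0, 0.0, 0.0, 1.0]]
{'clock': 0.1, 'joint_pos': array([ 1.16721707e+00,  1.16438797e-01,  1.44222191e+00,  5.46009770e-06,
        1.58398017e+00, -3.77731740e-02]), 'joint_vel': array([ 0.00030962,  0.0008395 , -0.00112497,  0.00140058, -0.00441866,
       -0.00137961]), 'effort': array([ 3.74610216e-03, -7.33657122e+01, -6.33792901e+01, -6.45701220e-05,
        5.25955387e-03, -4.41843383e-06]), 'tool_pos': array([0.24137532, 0.6301939 , 0.2416209 ]), 'ee_rot': array([-1.17386989e-04,  1.81884893e-01,  9.83319689e-01, -5.10807920e-04]), 'force': array([-0.76205968,  0.83525255,  0.06850019]), 'torque': array([-0.01064303,  0.01166137, -0.05285387]), 'grasp_force': 0.0, 'opening': 0.08522950555881546}
```

View pics/a.png

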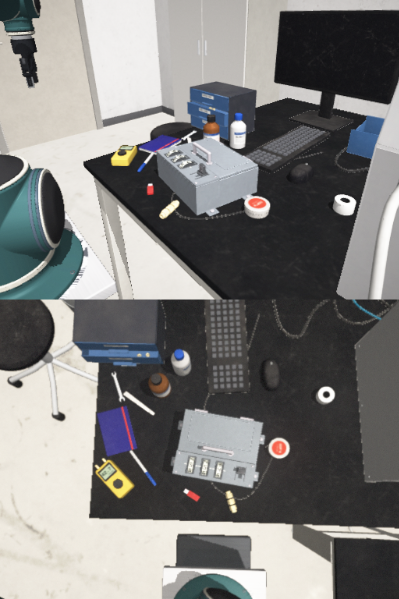

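The box sits near (205,175) in the scene half and (217,447) in the top half; next I'll enlarge its deck in both views.

Run:
```python
from h import *
import pickle
d=pickle.load(open('c0.pkl','rb'))
a=d["scene"]["frame"][165:280,190:340]; b=d["top"]["frame"][130:245,210:360]
cv2.imwrite('pics/b.png',np.vstack([cv2.resize(x[:,:,::-1],None,fx=2.6,fy=2.6,interpolation=cv2.INTER_CUBIC) for x in(a,b)]))
a=d["scene"]["frame"][180:225,205:285]; b=d["top"]["frame"][195:235,225:325]
cv2.imwrite('pics/c.png',np.vstack([cv2.resize(x[:,:,::-1],(800,s),interpolation=cv2.INTER_CUBIC) for x,s in((a,290*1),(b,310))]))
```

```text
(no output)
```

View pics/b.png

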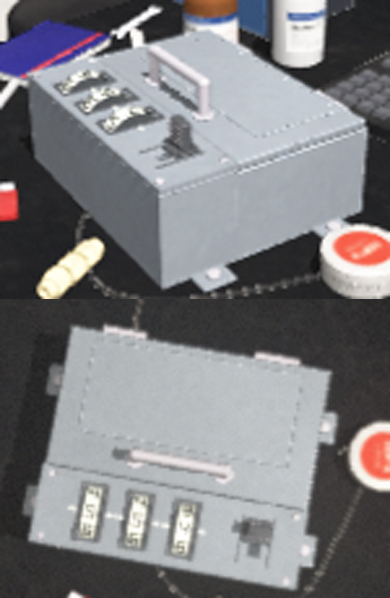

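View pics/c.png

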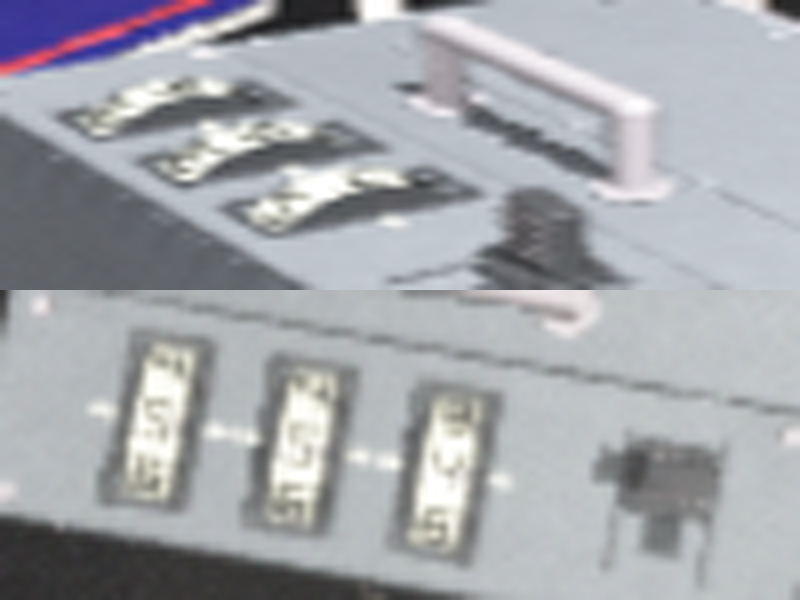

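The scene crop shows the wheels, handle and dark tab. In the top crop (x 225–325, y 195–235) the wheels are at about (245,209), (262,212) and (281,217) and the tab at about (309,218). The numerals are too blurred to read, so I'll fit the box pose and average frames into rectified wheel strips.

Run:
```python
from h import *
import pickle
fr={n:[] for n in("scene","top")}
for n in fr:
    for i in range(8): c=cams.read_camera(n); fr[n].append(c["frame"].astype(float))
    c["avg"]=np.mean(fr[n],0); fr[n]=c
pickle.dump(fr,open('c1.pkl','wb'))
from scipy import ndimage
for n,c in fr.items():
    vv,uu=np.mgrid[0:384,0:512]; uv=np.c_[uu.ravel(),vv.ravel()]
    P=depthpts(c,uv)
    m=(abs(P[:,2]-.09)<.008)&(P[:,0]>.3)&(P[:,0]<.9)&(abs(P[:,1])<.4)&(c["range_z"].ravel()>0)
    l,k=ndimage.label(ndimage.binary_opening(m.reshape(384,512))); s=ndimage.sum(l>0,l,range(1,k+1)); q=(l==1+np.argmax(s)).ravel()
    print(n,q.sum(),np.median(P[q,2]))
    XY=plane(c,uv[q],.09)[:,:2]
    r=cv2.minAreaRect((XY*1000).astype(np.float32)); print(r)
```

```text
scene 4310 0.09140462285826148
((513.2191772460938, -7.0384368896484375), (254.10000610351562, 207.97000122070312), 80.79351043701172)
top 8141 0.09208308858553327
((519.0657958984375, -3.40728759765625), (239.9337615966797, 204.05087280273438), 81.08558654785156)
```

Run:
```python
from h import *
import pickle
fr=pickle.load(open('c1.pkl','rb'))
yaw=np.radians(-9.0); Rz=np.array([[np.cos(yaw),-np.sin(yaw)],[np.sin(yaw),np.cos(yaw)]]); C=np.array([.518,-.004])
c=fr["top"]
f=lambda x,y:(225+x/8-.5*0,195+(y-290)/7.75)
pts={"markL":f(100,408),"m12":f(233,434),"m23":f(374,459),"markR":f(500,480)}
for k,p in pts.items():
    w=plane(c,[p],.09)[0]; print(k,np.round(w,4),"box",np.round(Rz.T@(w[:2]-C),4))
# wheel whites & tab: centroid in box coords
for k,p,z in(("w1",f(158,420),.099),("w2",f(302,445),.099),("w3",f(448,470),.099),("tab",f(675,475),.117),("slotL",f(612,560),.09),("slotR",f(703,575),.09)):
    w=plane(c,[p],z)[0]; print(k,np.round(w,4),"box",np.round(Rz.T@(w[:2]-C),4))
# deck outline by brightness in rectified box-plane images
def bw(P): P=np.array(P); return np.c_[P[:,:2]@Rz.T+C,P[:,2]]
ims=[]
for n in fr:
    xs,ys=np.meshgrid(np.arange(130,-130,-.5)/1000,np.arange(130,-130,-.5)/1000,indexing='ij')
    q=proj(fr[n],bw(np.c_[xs.ravel(),ys.ravel(),np.full(xs.size,.09)])).astype(np.float32).reshape(*xs.shape,2)
    im=cv2.remap(fr[n]["avg"].astype(np.uint8),q[...,0],q[...,1],cv2.INTER_CUBIC)
    for x,y in((-.1,-.12),(-.1,.12),(.1,.12),(.1,-.12)): cv2.circle(im,(int((.13-y)*2000),int((.13-x)*2000)),3,(255,0,0),1)
    cv2.line(im,(0,390),(519,390),(0,255,0),1) 
    ims.append(im[:, :, ::-1])
cv2.imwrite('pics/d.png',cv2.resize(np.hstack(ims),(800,400)))
```

```text
markL [0.4666 0.0922 0.09  ] box [-0.0658  0.087 ]
m12 [0.4598 0.0533 0.09  ] box [-0.0665  0.0475]
m23 [0.4533 0.0123 0.09  ] box [-0.0664  0.006 ]
markR [ 0.448  -0.0242  0.09  ] box [-0.066  -0.0309]
w1 [0.4629 0.0747 0.099 ] box [-0.0667  0.0691]
w2 [0.4565 0.0331 0.099 ] box [-0.0665  0.027 ]
w3 [ 0.4502 -0.009   0.099 ] box [-0.0662 -0.0155]
tab [ 0.4495 -0.0725  0.117 ] box [-0.057  -0.0784]
slotL [ 0.4251 -0.0568  0.09  ] box [-0.0835 -0.0667]
slotR [ 0.4214 -0.083   0.09  ] box [-0.0831 -0.0931]
```

View pics/d.png

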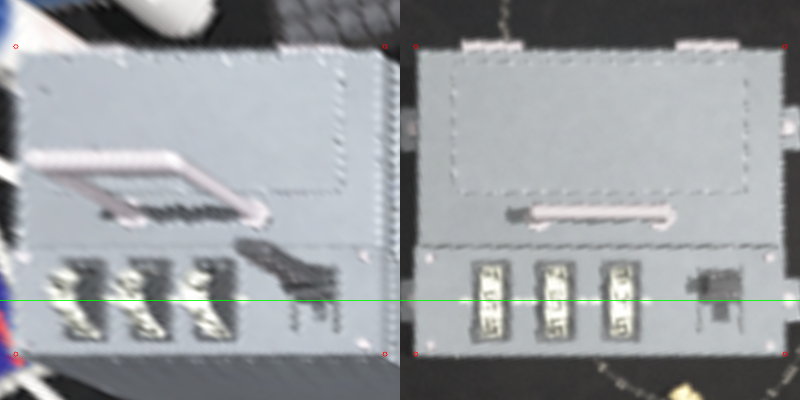

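The rectified top view fits the box model: corners agree within about 2 mm, and the marks fall on the green −65 mm line. Next, the unrolled wheel rims.

```bash
cat >> h.py <<'E'
yaw=np.radians(-9.0); Rz=np.array([[np.cos(yaw),-np.sin(yaw)],[np.sin(yaw),np.cos(yaw)]]); C=np.array([.5168,-.0050])
def bw(P): P=np.array(P,float).reshape(-1,3); return np.c_[P[:,:2]@Rz.T+C,P[:,2]]
WY=[.0695,.0275,-.0145]
def unroll(c,img,dx=0,dy=0,amax=72,s=.15):
    out=[]
    for wy in WY:
        a=np.radians(np.arange(amax,-amax,-s/28*57.3)); y=np.arange(11,-11,-s)/1000
        A,Y=np.meshgrid(a,y,indexing='ij')
        P=np.c_[(-.065+dx+.028*np.sin(A)).ravel(),(wy+dy+Y).ravel(),(.071+.028*np.cos(A)).ravel()]
        q=proj(c,bw(P)).astype(np.float32).reshape(*A.shape,2)
        out.append(cv2.remap(img,q[...,0],q[...,1],cv2.INTER_CUBIC))
    return out
E
python3 - <<'E'
from h import *
import pickle
fr=pickle.load(open('c1.pkl','rb'))
o=unroll(fr["top"],fr["top"]["avg"].astype(np.uint8),dy=-.0005)+unroll(fr["scene"],fr["scene"]["avg"].astype(np.uint8),dx=-.002,dy=-.002)
im=np.hstack(o); im=cv2.resize(im,(798,int(im.shape[0]*798/im.shape[1])),interpolation=cv2.INTER_CUBIC)
print(im.shape)
cv2.imwrite('pics/e.png',im[:600,:,::-1])
E
```

```text
(425, 798, 3)
```

View pics/e.png

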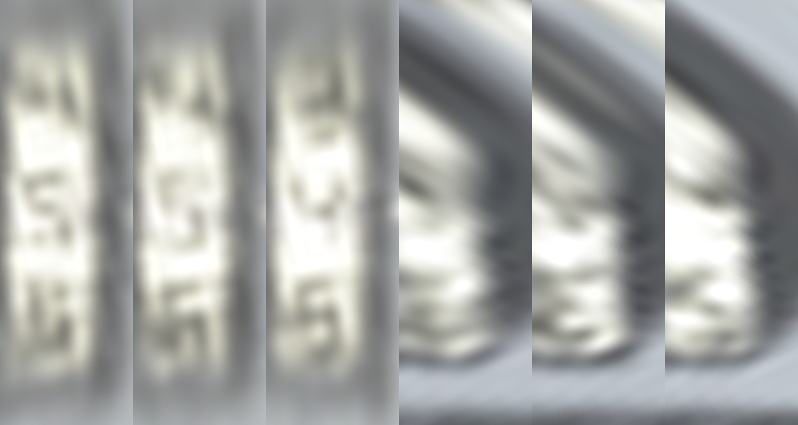

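Reading the strips (left to right, rear/index/front): wheel 1 ≈ 4/5/6, wheel 2 ≈ 4/5/6, wheel 3 ≈ 3/4/5. The front numeral is n+1, which matches the sense of roll. So the plan is w1 −1, w2 +2, w3 −2, then re-read. I'm approaching with the fingers shut.

Emit:
{"op": "arm_command", "data": {"increments": [[255,19,-46,0,0,0,1],[255,19,-46,0,0,0,1],[255,19,-46,0,0,0,1],[255,19,-46,0,0,0,1],[255,19,-46,0,0,0,1],[255,19,-46,0,0,0,1],[255,19,-46,0,0,0,1],[255,19,-46,0,0,0,1],[255,19,-46,0,0,0,1],[255,20,-48,0,0,0,1],[255,20,-48,0,0,0,1],[255,20,-48,0,0,0,1]], "newtons": 30}}

```text
clock: 2.4
tool_pos: [0.4728, 0.0706, 0.2426]
ee_rot: [0.0, 0.078, 0.997, 0.0]
force: [0.9, 0.9, -0.2]
opening: -0.0001
grasp_force: 0.0
```

Emit:
{"op": "arm_command", "data": {"increments": [[255,0,0,-40,0,0,0],[255,0,0,-40,0,0,0],[255,0,0,-25,0,0,0],[255,0,0,0,0,0,0],[255,0,0,0,0,0,0]]}}

```text
clock: 3.02
tool_pos: [0.4729, 0.0724, 0.1387]
ee_rot: [0.001, 0.078, 0.997, 0.0]
force: [-0.1, -0.5, 1.0]
opening: -0.0001
grasp_force: 0.0
```

Emit:
{"op": "arm_command", "data": {"increments": [[255,0,0,-20,0,0,0],[255,0,0,-6,0,0,0],[255,0,0,0,0,0,0],[255,0,0,-1,0,0,0],[255,0,0,0,0,0,0]]}}

```text
clock: 3.65
tool_pos: [0.4725, 0.0723, 0.1105]
ee_rot: [0.0, 0.078, 0.997, 0.0]
force: [0.5, -0.7, -0.7]
opening: 0.0001
grasp_force: 0.0
```

Emit:
{"op": "arm_command", "data": {"increments": [[255,0,0,-1,0,0,0],[255,0,0,0,0,0,0]]}}

```text
clock: 3.9
tool_pos: [0.4727, 0.0724, 0.1098]
ee_rot: [0.0, 0.078, 0.997, 0.0]
force: [0.1, -0.3, 3.7]
opening: 0.0001
grasp_force: 2.1
```

Emit:
{"op": "arm_command", "data": {"increments": [[255,0,0,-0.7,0,0,0],[255,0,0,0,0,0,0]]}}

```text
clock: 4.15
tool_pos: [0.473, 0.0723, 0.1096]
ee_rot: [0.001, 0.078, 0.997, 0.0]
force: [-1.2, -0.8, 10.0]
opening: 0.0001
grasp_force: 4.8
```

Emit:
{"op": "arm_command", "data": {"increments": [[255,-2.2,0.35,0,0,0,0],[255,-2.2,0.35,0,0,0,0],[255,-2.2,0.35,0,0,0,0]]}}

```text
clock: 4.53
tool_pos: [0.4667, 0.0734, 0.1098]
ee_rot: [0.001, 0.078, 0.997, 0.0]
force: [1.3, -1.4, 10.3]
opening: 0.0001
grasp_force: 5.0
```

Emit:
{"op": "arm_command", "data": {"increments": [[255,-2.2,0.35,0,0,0,0],[255,-2.2,0.35,0,0,0,0],[255,-2.2,0.35,0,0,0,0],[255,-2.2,0.35,0,0,0,0],[255,-2.2,0.35,0,0,0,0],[255,0,0,0,0,0,0]]}}

```text
clock: 5.28
tool_pos: [0.4553, 0.0751, 0.1097]
ee_rot: [0.001, 0.078, 0.997, 0.0]
force: [-1.2, -0.4, 9.6]
opening: 0.0001
grasp_force: 5.1
```

Emit:
{"op": "arm_command", "data": {"increments": [[255,0,0,6,0,0,0],[255,0,0,24,0,0,0],[255,-6,-27,0,0,0,0],[255,-1,-14,0,0,0,0],[255,0,0,0,0,0,0]]}}

```text
clock: 5.9
tool_pos: [0.4478, 0.0336, 0.1384]
ee_rot: [-0.0, 0.079, 0.997, 0.0]
force: [0.6, 1.5, 0.3]
opening: 0.0007
grasp_force: 0.0
```

Emit:
{"op": "arm_command", "data": {"increments": [[255,0,0,-20,0,0,0],[255,0,0,-6,0,0,0],[255,0,0,-2,0,0,0],[255,0,0,0,0,0,0],[255,0,0,0,0,0,0]]}}

```text
clock: 6.52
tool_pos: [0.448, 0.0342, 0.1109]
ee_rot: [0.0, 0.078, 0.997, -0.0]
force: [1.2, -1.0, 0.3]
opening: 0.0
grasp_force: 0.0
```

Emit:
{"op": "arm_command", "data": {"increments": [[255,0,0,-1,0,0,0],[255,0,0,-0.5,0,0,0],[255,0,0,0,0,0,0]]}}

```text
clock: 6.9
tool_pos: [0.4482, 0.0341, 0.1098]
ee_rot: [0.001, 0.078, 0.997, 0.0]
force: [-0.7, -0.9, 5.3]
opening: 0.0002
grasp_force: 2.9
```

Emit:
{"op": "arm_command", "data": {"increments": [[255,0,0,-0.5,0,0,0],[255,0,0,0,0,0,0]]}}

```text
clock: 7.15
tool_pos: [0.4483, 0.0341, 0.1097]
ee_rot: [0.001, 0.078, 0.997, 0.0]
force: [-1.4, 0.8, 10.5]
opening: -0.0001
grasp_force: 4.8
```

Emit:
{"op": "arm_command", "data": {"increments": [[255,2.2,-0.35,0,0,0,0],[255,2.2,-0.35,0,0,0,0],[255,2.2,-0.35,0,0,0,0],[255,2.2,-0.35,0,0,0,0],[255,2.2,-0.35,0,0,0,0],[255,2.2,-0.35,0,0,0,0],[255,2.2,-0.35,0,0,0,0],[255,2.2,-0.35,0,0,0,0],[255,0,0,0,0,0,0]]}}

```text
clock: 8.28
tool_pos: [0.4661, 0.0313, 0.1097]
ee_rot: [0.001, 0.078, 0.997, 0.0]
force: [-1.5, 0.5, 9.9]
opening: 0.0001
grasp_force: 4.6
```

Emit:
{"op": "arm_command", "data": {"increments": [[255,0,0,8,0,0,0],[255,-17.6,2.8,0,0,0,0],[255,0,0,0,0,0,0],[255,0,0,-6,0,0,0],[255,0,0,-1.5,0,0,0],[255,0,0,0,0,0,0]]}}

```text
clock: 9.02
tool_pos: [0.4486, 0.0341, 0.1097]
ee_rot: [0.0, 0.078, 0.997, 0.0]
force: [-1.3, -0.9, 10.7]
opening: 0.0002
grasp_force: 4.7
```

Emit:
{"op": "arm_command", "data": {"increments": [[255,2.2,-0.35,0,0,0,0],[255,2.2,-0.35,0,0,0,0],[255,2.2,-0.35,0,0,0,0],[255,2.2,-0.35,0,0,0,0],[255,2.2,-0.35,0,0,0,0],[255,2.2,-0.35,0,0,0,0],[255,2.2,-0.35,0,0,0,0],[255,2.2,-0.35,0,0,0,0],[255,0,0,0,0,0,0]]}}

```text
clock: 10.15
tool_pos: [0.4663, 0.0313, 0.1097]
ee_rot: [0.0, 0.078, 0.997, 0.0]
force: [-0.1, 0.3, 9.7]
opening: 0.0003
grasp_force: 4.6
```

Emit:
{"op": "arm_command", "data": {"increments": [[255,0,0,10,0,0,0],[255,-3,-21,0,0,0,0],[255,-4,-21,0,0,0,0],[255,0,0,0,0,0,0],[255,0,0,-8.5,0,0,0],[255,0,0,-0.7,0,0,0],[255,0,0,0,0,0,0]]}}

```text
clock: 11.02
tool_pos: [0.4588, -0.0102, 0.1099]
ee_rot: [0.0, 0.078, 0.997, -0.0]
force: [-0.3, -1.7, 4.5]
opening: -0.0003
grasp_force: 2.2
```

Emit:
{"op": "arm_command", "data": {"increments": [[255,0,0,-0.6,0,0,0],[255,0,0,0,0,0,0]]}}

```text
clock: 11.28
tool_pos: [0.4589, -0.0103, 0.1097]
ee_rot: [0.0, 0.078, 0.997, -0.0]
force: [-0.3, -0.6, 8.6]
opening: 0.0
grasp_force: 4.2
```

Emit:
{"op": "arm_command", "data": {"increments": [[255,-2.2,0.35,0,0,0,0],[255,-2.2,0.35,0,0,0,0],[255,-2.2,0.35,0,0,0,0],[255,-2.2,0.35,0,0,0,0],[255,-2.2,0.35,0,0,0,0],[255,-2.2,0.35,0,0,0,0],[255,-2.2,0.35,0,0,0,0],[255,-2.2,0.35,0,0,0,0],[255,0,0,0,0,0,0]]}}

```text
clock: 12.4
tool_pos: [0.4412, -0.0075, 0.1097]
ee_rot: [0.001, 0.078, 0.997, -0.0]
force: [0.5, -0.7, 7.2]
opening: -0.0
grasp_force: 3.7
```

Emit:
{"op": "arm_command", "data": {"increments": [[255,0,0,8,0,0,0],[255,17.6,-2.8,0,0,0,0],[255,0,0,0,0,0,0],[255,0,0,-6,0,0,0],[255,0,0,-1.5,0,0,0],[255,0,0,0,0,0,0]]}}

```text
clock: 13.15
tool_pos: [0.4582, -0.0105, 0.1099]
ee_rot: [0.0, 0.078, 0.997, 0.0]
force: [-0.9, 0.3, 4.4]
opening: -0.0004
grasp_force: 2.0
```

Emit:
{"op": "arm_command", "data": {"increments": [[255,0,0,-0.4,0,0,0],[255,-2.2,0.35,0,0,0,0],[255,-2.2,0.35,0,0,0,0],[255,-2.2,0.35,0,0,0,0],[255,-2.2,0.35,0,0,0,0],[255,-2.2,0.35,0,0,0,0],[255,-2.2,0.35,0,0,0,0],[255,-2.2,0.35,0,0,0,0],[255,-2.2,0.35,0,0,0,0],[255,0,0,0,0,0,0]]}}

```text
clock: 14.4
tool_pos: [0.4404, -0.0078, 0.1096]
ee_rot: [-0.0, 0.078, 0.997, 0.0]
force: [-4.0, 0.4, 7.6]
opening: -0.0
grasp_force: 3.5
```

Emit:
{"op": "arm_command", "data": {"increments": [[255,0,0,10,0,0,0],[255,0,0,50,0,0,0],[255,-5,-50,50,0,0,0],[255,-5,-50,50,0,0,0],[255,-5,-50,0,0,0,0],[255,-5,-50,0,0,0,0],[255,0,0,0,0,0,0]]}}

```text
clock: 15.28
tool_pos: [0.4213, -0.1984, 0.2576]
ee_rot: [-0.0, 0.08, 0.997, -0.0]
force: [-0.2, 1.3, -0.3]
opening: 0.0001
grasp_force: 0.0
```

```bash
cat > look.py <<'E'
from h import *
import pickle,sys
c=cams.read_camera("top"); fs=[c["frame"].astype(float)]+[cams.read_camera("top")["frame"].astype(float) for i in range(7)]
c["avg"]=np.mean(fs,0); pickle.dump(c,open(sys.argv[1]+'.pkl','wb'))
def up(c):
    x=cv2.resize(c["avg"].astype(np.float32)[185:245,220:330],None,fx=6,fy=6,interpolation=cv2.INTER_CUBIC)
    y=x+1.2*(x-cv2.GaussianBlur(x,(0,0),6)); return np.clip(y,0,255).astype(np.uint8)
def un(c,img):
    x=np.hstack(unroll(c,c["avg"].astype(np.float32),dy=-.0005,amax=55,s=.1)); y=x+1.0*(x-cv2.GaussianBlur(x,(0,0),15)); return cv2.resize(np.clip(y,0,255).astype(np.uint8),None,fx=.6,fy=.6)
old=pickle.load(open('c1.pkl','rb'))["top"]
A=un(old,0);B=un(c,0); im=np.hstack([A,np.zeros((A.shape[0],6,3),np.uint8),B])
print(im.shape)
cv2.imwrite('pics/%s.png'%sys.argv[1],cv2.resize(im,None,fx=798/im.shape[1],fy=min(1.6,590/im.shape[0]) if 0 else 798/im.shape[1])[:600,:,::-1])
E
python3 look.py f
```

```text
(323, 798, 3)
```

View pics/f.png

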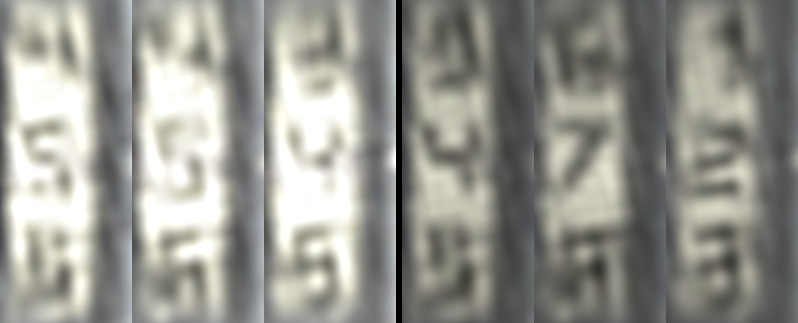

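The picture shows wheel 1 = 4, wheel 2 = 7 and wheel 3 = 2, each with consistent neighbours (3/5, 6/8, 1/3). All three are set, so I'm going behind the tab next.

Emit:
{"op": "arm_command", "data": {"increments": [[255,18,40,0,0,0,0],[255,18,40,0,0,0,0],[255,16.5,40,0,0,0,0],[255,0,0,-50,0,0,0],[255,0,0,-50,0,0,0],[255,0,0,-30,0,0,0],[255,0,0,0,0,0,0]]}}

```text
clock: 16.55
tool_pos: [0.4736, -0.0754, 0.1258]
ee_rot: [-0.002, 0.078, 0.997, 0.0]
force: [0.2, -0.4, -0.3]
opening: -0.0002
grasp_force: 0.0
```

Emit:
{"op": "arm_command", "data": {"increments": [[255,0,0,-14,0,0,0],[255,0,0,0,0,0,0],[255,0,0,0,0,0,0]]}}

```text
clock: 16.92
tool_pos: [0.4749, -0.0761, 0.1144]
ee_rot: [0.001, 0.078, 0.997, -0.0]
force: [0.6, 0.4, 0.2]
opening: -0.0001
grasp_force: 0.0
```

Now pushing in small steps toward −x of the box, watching the force.

Emit:
{"op": "arm_command", "data": {"increments": [[255,-3,0.45,0,0,0,0],[255,-3,0.45,0,0,0,0],[255,0,0,0,0,0,0]]}}

```text
clock: 17.3
tool_pos: [0.4684, -0.0751, 0.1138]
ee_rot: [0.0, 0.078, 0.997, -0.0]
force: [0.1, -0.6, 0.1]
opening: 0.0001
grasp_force: 0.0
```

Emit:
{"op": "arm_command", "data": {"increments": [[255,-1,0.15,0,0,0,0],[255,-1,0.15,0,0,0,0],[255,0,0,0,0,0,0]]}}

```text
clock: 17.68
tool_pos: [0.4665, -0.0748, 0.1136]
ee_rot: [-0.0, 0.078, 0.997, -0.0]
force: [0.4, 0.1, -0.6]
opening: -0.0003
grasp_force: 0.0
```

Emit:
{"op": "arm_command", "data": {"increments": [[255,-1,0.15,0,0,0,0],[255,-0.5,0.1,0,0,0,0],[255,0,0,0,0,0,0]]}}

```text
clock: 18.05
tool_pos: [0.4651, -0.0746, 0.1135]
ee_rot: [0.0, 0.078, 0.997, -0.0]
force: [1.0, 0.3, -0.5]
opening: 0.0007
grasp_force: 0.8
```

Emit:
{"op": "arm_command", "data": {"increments": [[255,-1,0.15,0,0,0,0],[255,-0.5,0.1,0,0,0,0],[255,0,0,0,0,0,0]]}}

```text
clock: 18.42
tool_pos: [0.4635, -0.0743, 0.1136]
ee_rot: [-0.0, 0.078, 0.997, -0.0]
force: [1.4, -0.6, -1.0]
opening: -0.0001
grasp_force: 0.6
```

Emit:
{"op": "arm_command", "data": {"increments": [[255,-1,0.15,0,0,0,0],[255,-0.5,0.1,0,0,0,0],[255,0,0,0,0,0,0]]}}

```text
clock: 18.8
tool_pos: [0.4619, -0.0741, 0.1136]
ee_rot: [-0.0, 0.078, 0.997, -0.0]
force: [1.3, -1.9, -1.0]
opening: -0.0004
grasp_force: 0.5
```

Emit:
{"op": "arm_command", "data": {"increments": [[255,-1,0.15,0,0,0,0],[255,-0.5,0.1,0,0,0,0],[255,0,0,0,0,0,0]]}}

```text
clock: 19.18
tool_pos: [0.4605, -0.0738, 0.1136]
ee_rot: [-0.0, 0.078, 0.997, -0.0]
force: [0.7, -1.3, 0.6]
opening: -0.0
grasp_force: 0.5
```

Emit:
{"op": "arm_command", "data": {"increments": [[255,-1.5,0.25,0,0,0,0],[255,-1.5,0.25,0,0,0,0],[255,-1.5,0.25,0,0,0,0],[255,-1.5,0.25,0,0,0,0],[255,0,0,0,0,0,0]]}}

```text
clock: 19.8
tool_pos: [0.4544, -0.0727, 0.1136]
ee_rot: [-0.0, 0.078, 0.997, 0.0]
force: [-0.5, -0.3, 1.0]
opening: 0.0002
grasp_force: 0.0
```

Emit:
{"op": "arm_command", "data": {"increments": [[255,-1.5,0.25,0,0,0,0],[255,-1.5,0.25,0,0,0,0],[255,-1,0.15,0,0,0,0],[255,0,0,0,0,0,0]]}}

```text
clock: 20.3
tool_pos: [0.4504, -0.0721, 0.1136]
ee_rot: [-0.0, 0.078, 0.997, 0.0]
force: [0.5, 0.4, 0.5]
opening: -0.0
grasp_force: 0.2
```

Emit:
{"op": "arm_command", "data": {"increments": [[255,-1,0.15,0,0,0,0],[255,-0.5,0.1,0,0,0,0],[255,0,0,0,0,0,0],[255,0,0,0,0,0,0]]}}

```text
clock: 20.8
tool_pos: [0.4495, -0.072, 0.1136]
ee_rot: [0.001, 0.078, 0.997, -0.0]
force: [8.1, -0.1, -3.4]
opening: 0.0001
grasp_force: 3.9
```

Latch is against its end stop after 16 mm of travel. Backing off, turning −90° and moving above the handle.

Emit:
{"op": "arm_command", "data": {"increments": [[255,3,-0.5,0,0,0,0],[255,0,0,30,0,0,0],[255,0,0,50,0,0,0],[165,6,7,0,0,0,-10],[165,6,7,0,0,0,-10],[165,6,7,0,0,0,-10],[165,6,8,0,0,0,-10],[165,6,8,0,0,0,-10],[165,6,8,0,0,0,-10],[165,6,8,0,0,0,-10],[165,6,8,0,0,0,-10],[165,7.5,8,0,0,0,-10]], "newtons": 25}}

```text
clock: 22.3
tool_pos: [0.5076, -0.0032, 0.1935]
ee_rot: [-0.0, 0.762, 0.648, -0.0]
force: [-0.2, 0.3, 1.0]
opening: 0.03
grasp_force: 0.0
```

Emit:
{"op": "arm_command", "data": {"increments": [[165,0,0,-20,0,0,0],[165,0,0,0,0,0,0],[165,0,0,0,0,0,0]]}}

```text
clock: 22.68
tool_pos: [0.5072, -0.0037, 0.1733]
ee_rot: [-0.0, 0.759, 0.651, -0.0]
force: [-0.6, -0.0, 0.6]
opening: 0.0304
grasp_force: 0.0
```

Run:
```python
from h import *
o=robot.observe(); print(o["tool_pos"],o["ee_rot"],o["joint_pos"])
a=cams.read_camera("scene")["frame"]; b=cams.read_camera("top")["frame"]
cv2.imwrite('pics/g.png',np.vstack([cv2.resize(x[:,:,::-1],None,fx=2.5,fy=2.5,interpolation=cv2.INTER_CUBIC) for x in(a[130:250,190:340],b[130:250,210:360])]))
```

```text
[ 0.50723334 -0.00370507  0.17331731] [-1.78760720e-04  7.59483408e-01  6.50526605e-01 -2.40159476e-04] [-5.75555416e-02 -2.29306797e-01  1.88425492e+00 -7.54873134e-05
  1.48723856e+00  9.66918240e-02]
```

View pics/g.png

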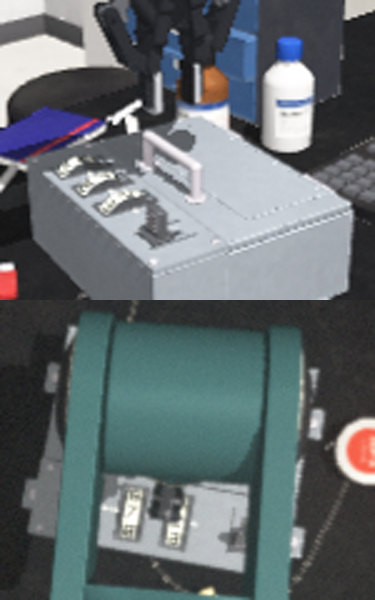

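Fingers are centred above the handle (scene crop about (175,95), bar at (172,148)), and the tab is visibly forward. Descending to straddle the bar.

Emit:
{"op": "arm_command", "data": {"increments": [[165,0,0,-25,0,0,0],[165,0,0,-10,0,0,0],[165,0,0,-5,0,0,0],[165,0,0,-5,0,0,0],[165,0,0,-5,0,0,0],[165,0,0,-5,0,0,0],[165,0,0,0,0,0,0]]}}

```text
clock: 23.65
tool_pos: [0.5074, -0.0034, 0.1182]
ee_rot: [-0.0, 0.76, 0.65, -0.0]
force: [0.4, -0.4, -0.1]
opening: 0.0303
grasp_force: 0.0
```

Emit:
{"op": "arm_command", "data": {"increments": [[255,0,0,0,0,0,0],[255,0,0,0,0,0,0],[255,0,0,0,0,0,0],[255,0,0,0,0,0,0]], "newtons": 25}}

```text
clock: 24.15
tool_pos: [0.5071, -0.0033, 0.1188]
ee_rot: [-0.0, 0.76, 0.65, -0.0]
force: [-6.4, 0.7, 3.2]
opening: 0.0089
grasp_force: 25.3
```

Emit:
{"op": "arm_command", "data": {"increments": [[255,1.2,-0.2,4.5,0,0,0],[255,2.1,-0.3,4.8,0,0,0],[255,0,0,0,0,0,0]]}}

```text
clock: 24.52
tool_pos: [0.5104, -0.0039, 0.1282]
ee_rot: [-0.001, 0.76, 0.65, -0.001]
force: [-8.4, 1.4, 3.0]
opening: 0.0089
grasp_force: 25.3
```

Emit:
{"op": "arm_command", "data": {"increments": [[255,4.2,-0.7,9,0,0,0],[255,4.8,-0.8,8.5,0,0,0],[255,5.6,-0.9,8.1,0,0,0],[255,6.2,-1,7.6,0,0,0],[255,6.9,-1.1,7,0,0,0],[255,0,0,0,0,0,0]]}}

```text
clock: 25.28
tool_pos: [0.5383, -0.0082, 0.1703]
ee_rot: [-0.0, 0.76, 0.65, -0.0]
force: [-18.4, 3.0, 19.9]
opening: 0.0091
grasp_force: 26.0
```

Emit:
{"op": "arm_command", "data": {"increments": [[255,-1.5,0.2,1.5,0,0,0],[255,7,-1.1,6.8,0,0,0],[255,7.5,-1.2,6.2,0,0,0],[255,0,0,0,0,0,0]]}}

```text
clock: 25.78
tool_pos: [0.5527, -0.0106, 0.1831]
ee_rot: [0.0, 0.76, 0.65, 0.001]
force: [7.0, 2.0, -4.1]
opening: 0.0085
grasp_force: 25.3
```

Emit:
{"op": "arm_command", "data": {"increments": [[255,8.4,-1.3,4.9,0,0,0],[255,8.9,-1.4,4.1,0,0,0],[255,9.2,-1.5,3.2,0,0,0],[255,0,0,0,0,0,0]]}}

```text
clock: 26.28
tool_pos: [0.5791, -0.0147, 0.1967]
ee_rot: [0.001, 0.76, 0.65, 0.001]
force: [-0.9, 3.5, 7.8]
opening: 0.0086
grasp_force: 25.9
```

Emit:
{"op": "arm_command", "data": {"increments": [[255,9.4,-1.5,2.4,0,0,0],[255,9.6,-1.5,1.6,0,0,0],[255,9.8,-1.5,0.8,0,0,0],[255,0,0,0,0,0,0]]}}

```text
clock: 26.78
tool_pos: [0.608, -0.0193, 0.201]
ee_rot: [0.001, 0.76, 0.65, 0.001]
force: [2.7, 1.8, 4.0]
opening: 0.0089
grasp_force: 26.2
```

Emit:
{"op": "arm_command", "data": {"increments": [[255,7,-1.1,0,0,0,0],[255,0,0,0,0,0,0],[165,0,0,0,0,0,0],[165,0,0,0,0,0,0],[165,0,0,0,0,0,0],[165,0,0,0,0,0,0]]}}

```text
clock: 27.52
tool_pos: [0.6138, -0.0204, 0.1995]
ee_rot: [-0.0, 0.76, 0.65, -0.0]
force: [-0.2, 0.2, -0.7]
opening: 0.03
grasp_force: 0.0
```

Emit:
{"op": "arm_command", "data": {"increments": [[165,0,0,10,0,0,0],[165,0,0,20,0,0,0],[165,0,0,50,0,0,0],[165,0,-30,50,0,0,0],[165,-20,-50,0,0,0,0],[165,-20,-50,0,0,0,0],[165,-20,-50,0,0,0,0],[165,-20,-50,0,0,0,0],[165,-20,-50,0,0,0,0],[165,0,0,0,0,0,0]]}}

```text
clock: 28.78
tool_pos: [0.5125, -0.303, 0.3311]
ee_rot: [0.001, 0.761, 0.648, -0.0]
force: [0.2, 0.9, 0.1]
opening: 0.0298
grasp_force: 0.0
```

```bash
python3 look.py i
python3 - <<'E'
from h import *
o=robot.observe(); print(o["tool_pos"],o["force"])
a=cams.read_camera("scene")["frame"]; b=cams.read_camera("top")["frame"]
i=cv2.imread('pics/i.png')
cv2.imwrite('pics/j.png',np.vstack([np.hstack([cv2.resize(x[:,:,::-1],(400,270),interpolation=cv2.INTER_CUBIC) for x in(a[110:245,150:350],b[110:245,190:390])]),cv2.resize(i,(800,323))]))
E
```

```text
(323, 798, 3)
[ 0.51422375 -0.29952133  0.32978614] [-0.46854913  0.09731609 -0.00234249]
```

View pics/j.png

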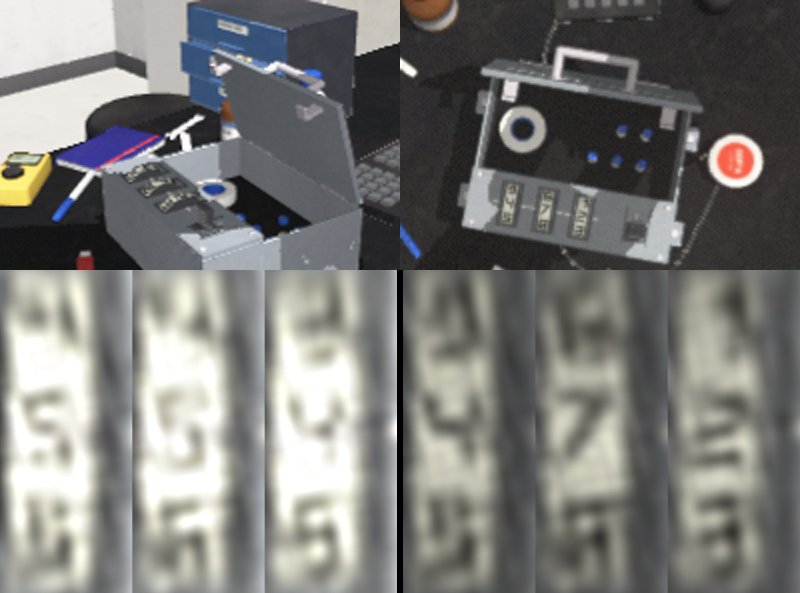

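The lid stands open at about 70°, the tab is forward, the wheels read 4-7-2, the bystanders are in place and the arm is clear. Handing in.

```bash
python3 -c "
from workcell import robot
print(robot.finish_job())"
```

```text
the job is handed in; nothing more can be done
None
```

The job is handed in with the wheels at 4-7-2, the latch fully back, the lid standing open at about 70° and the arm clear; the hand-in returned no verdict.

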